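# Lathe faceplate from rack peg to dowel

## Robot

A 6-joint arm with a two-finger parallel gripper is mounted at the origin on the work surface. World frame = base frame: x ahead of the robot, y to its left, z up, the work surface at z = 0. Lengths are in mm, angles in rad, forces in N, time in s.
With the tool pointing down it reaches from about 275 to 750 mm from the base axis. Payload 10.2 kg.
Tool frame: the origin (TCP) lies at the very end of the fingers, on their centre line; the grasp point (between the pads) lies ctrl.grip_depth behind it (ctrl.grip_depth is the distance from the TCP to the grasp point, in mm); z points along the fingers, y is the direction in which the jaws open and shut (so a half turn about z gives the same grasp; the last joint's range is limited). The gripper opens to 85 mm and grips with 20 to 120 N. Pads are 22 mm wide; open, the fingers measure 114 mm over their backs; the gripper's body (76 mm by 85 mm) begins 54 mm behind the grasp point. The pads swing forward as they close: fully open they stand 13 mm farther back than shut.
Start: joints at [0.948, 0.313, 1.498, -0, 1.331, -0.223], TCP at [204.361, 483.599, 231.294] pointing down, gripper open.
Joint ranges: [-2.94, 2.94], [-0.97, 2.17], [0.19, 2.56], [-1.23, 4.37], [0.02, 3.11], [-2.88, 2.88]. Speed limits (rad/s): [2.39, 2.39, 3.01, 3.14, 3.14, 3.14].

## Interface

Orientations are given as a unit quaternion [w, x, y, z].
In Python, from rig import telemetry, eyes, ctrl, nets gives the robot as it stands. The module is installed in compiled form; this text tells all that it offers.
- The arm moves only by the tool drive_tool, never from a script. Its argument "series" is text: rows parted by semicolons, each of 7 numbers parted by spaces: the shift along the tool's x, y, z normalised to -1 to 1, where 1 is 0.12 m, then the turn, a rotation vector about the tool's x, y, z normalised to -1 to 1, where 1 is 0.5 rad, then the opening, from 0 (shut) to 1 (fully open). In form: tx ty tz wx wy wz hand; .... A call has 1 to 20 rows; each row is the pose to reach, as a shift and turn from the pose measured when the call began, along the tool's axes at that moment; what a row does not reach only later rows make up. A row lasts 1/10 s, in which the tool goes at most 50 mm and 8.59 degrees, less where a joint would pass 70% of its speed; a pose out of reach is approached as far as the arm can. A call with a number of a shift or a turn outside -1 to 1 is refused whole. A call with a gripper value outside its range is refused whole. The fingers move at their own pace and stop on an object; "newtons" is the grip in N (left out, the last holds). Time passes only in rows, so rows that repeat a pose let the fingers close. It gives the time, the measured TCP pose, the force and the opening at its end, in the units of the state.
- telemetry.sense(): the state, without advancing time (a new reading comes with each control period).
- eyes.capture(name): name is "scene" or "side" or "wrist"; returns a dict with "frame" (480x640x3 uint8, red, green, blue), "fx", "fy", "cx", "cy" (pixels), "view" (4x4, takes a point from world to camera coordinates). Camera axes: x right, y up, looking along -z (the intrinsics and any distortion apply to the point x, -y, -z); pixel columns grow to the right and rows downward; lengths in mm; the calibration is good to about 2 mm. A picture is of the moment at which its call begins. There is no depth.
- ctrl.finish_job(): hands the job in, once; it reports no verdict.
Trained networks look in a picture, given as the dict that the camera call returned (one of the last four; its "shot" number tells which), for a name from the list of things; names that differ only in an ending like _2 or _b are one class to them, and where a whole thing is asked for, a point or a joint stands for the part that bears it (a point fixed in the world has none). Each returns a list of dicts, best first, with "confidence" (0 to 1); they miss things now and then, are a little off and sometimes report something else, mostly with a low value. They report only what shows in the picture. A call takes as long as a camera call. They do not tell look-alikes from the thing itself.
- nets.spot_in(name, picture): "rect" ([left, top, right, bottom] in pixels, round what is visible of it).
The state is a dict: "time_s": time; "joints": joint angles; "dq": joint speeds; "tau": joint torques, N m; "eef_pos": TCP position; "ee_rot": TCP orientation; "force": force on the tool from outside, world axes, zero at the start; "wrist_torque": the same for the moment, N m; "grip_width": opening from 0.0 (shut) to 1.0 (fully open).
Only numpy, scipy, OpenCV 4.12 (cv2) and the standard library are available. Lean on these libraries where they do the work, as an engineer would, in place of code of your own. Each camera call takes 0.05 s, during which the arm holds its last target. There are 200 camera calls.

## Task

Take the largest of the three lathe faceplates off its peg on the sloping rack: lift it clear of the peg's head and draw it off. Then set it hub up over the dowel in the middle of the plywood panel, keeping hold of it all the way until it lies flat on the panel, and only then let go. Leave the other two faceplates hanging, and leave the pencil, tape measure, screw tin and glue bottle where they are.

Things in the scene. Friction and masses are not known exactly. Their poses are not given: they have to be found in the camera images.
- plate_large: Largest of three dark steel lathe faceplates, 0.5 to 0.8 kg: disc 116 mm across, 8 mm thick, with a round hub 46 mm across standing 30 mm above it (38 mm in all); plain 28 mm bore right through. Origin: bore centre in the disc's flat back; z along the bore out through the hub. Grip the hub. Hangs on any one of the rack's pegs, disc flat on the board, hub outward, z leaning 28 degrees from vertical. Not reported while held.
- plate_medium: Another faceplate, disc 98 mm across. Same hub, bore, heights, origin and axes as plate_large, hanging on another peg.
- plate_small: Another faceplate, disc 80 mm across. Same hub, bore, heights, origin and axes as plate_large, hanging on another peg.
- rack_board: Fixed sloping plywood board of the rack, 150 mm up the slope, 400 mm wide, its centre 140 mm above the bench. Origin: centre of its upper face; x up the slope, y level along the board, z square out of it, 28 degrees from vertical towards the rack's front. Three pegs stand square on it, at x = 0 and y = -130, 0 and +130 mm.
- peg_mid (a point): Foot of the middle peg. All pegs: steel shaft 18 mm thick, bevelled 25 mm head from 44 to 53 mm above the board. A hanging plate's bore rests on the shaft, its centre 5 mm down-slope of the peg's axis: it must be lifted about 5 mm up the slope, to within 1.5 mm of the axis, before it can pass the head.
- panel: Fixed square plywood panel 240 by 240 mm, 18 mm thick, on the bench, with a drawn circle. Origin: centre of its underside, z up. In its centre stands a wooden dowel 26 mm thick, 43 mm high above the panel, its top 4 mm tapered to 21 mm. A faceplate's bore has 1 mm of play all round on it, so expect to feel for it.
- dowel_foot (a point): Centre of the dowel at the panel's top face, 18 mm above the bench; axes as the panel's.
- pencil: Flat red carpenter's pencil 168 mm long, 14 mm wide, 8 mm high, lying on the panel near its y = -120 mm edge, about 100 mm from the dowel. Origin: middle of its underside, x along it.
- tape_measure: Yellow tape measure 70 by 36 mm, 62 mm high. Origin: centre of its underside.
- screw_tin: Open round tin of screws 110 mm across, 40 mm high. Origin: centre of its underside.
- glue: White glue bottle 60 mm across, 170 mm high. Origin: centre of its underside.
There are look-alikes about, which are no part of the job. What is shaped like the plate_large but blue or pink is not meant.

How it is judged:
By the outcome, as a careful person would: the job done as asked, in the order asked, and still so for the second after the job is handed in, with the robot touching nothing.
It also fails if it takes over 54 s, if anything falls off the work surface, if the arm or the gripper's body presses on something with over 40 N, if the wrist force passes 120 N, or if a joint passes its speed limit or range.

## Working session

There is one attempt and no reset: what is moved stays moved. The work goes in short steps, Python scripts to look and compute and a tool call to move; the robot and the scene stay as the last step left them, time stands still between calls to the robot, and variables do not carry over. Pictures are saved under pics/ and viewed, about 8 in all and at most 12, crops included, and the job is handed in when it is done.

Besides the shell and the picture viewer there is one more tool, called after "Request:" as a command line: name --argument value ..., lists and objects as JSON in quotes. drive_tool: Moves the arm, as the interface text tells. Scaled input: -1 to 1 covers 0.12 m each way for a shift and 0.5 rad each way for a turn. Its arguments: {"type":"object","properties":{"series":{"type":"string"},"newtons":{"type":"number"}},"required":["series"]}

```bash
mkdir -p pics; cat > h.py <<'E'
import numpy as np, cv2
from rig import telemetry, eyes, ctrl, nets
from scipy.spatial.transform import Rotation as R
def save(p,name): cv2.imwrite(f'pics/{name}.png',cv2.cvtColor(p['frame'],cv2.COLOR_RGB2BGR))
def proj(p,X):
    c=np.atleast_2d(X)@p['view'][:3,:3].T+p['view'][:3,3]
    return np.c_[p['cx']+p['fx']*c[:,0]/-c[:,2],p['cy']+p['fy']*-c[:,1]/-c[:,2]]
def ray(p,uv):
    V=np.array(p['view']);d=np.array([(uv[0]-p['cx'])/p['fx'],-(uv[1]-p['cy'])/p['fy'],-1])
    Rm=V[:3,:3];o=-Rm.T@V[:3,3];d=Rm.T@d
    return o,d/np.linalg.norm(d)
def atz(p,uv,z):
    o,d=ray(p,uv);return o+d*(z-o[2])/d[2]
def tri(l):
    A=np.zeros((3,3));b=np.zeros(3)
    for o,d in l:
        M=np.eye(3)-np.outer(d,d);A+=M;b+=M@o
    return np.linalg.solve(A,b)
def rot(s): q=s['ee_rot'];return R.from_quat([q[1],q[2],q[3],q[0]])
E
python3 - <<'E'
from h import *
s=telemetry.sense();print(s,ctrl.grip_depth)
P={}
for n in ['scene','side','wrist']:
    p=eyes.capture(n);P[n]=p;save(p,n+'0')
    print(n,[k for k in p if k!='frame'],p['fx'],p['cx'],p['cy'],np.round(ray(p,(320,240)),2).tolist())
    for o in ['plate_large','plate_medium','plate_small','rack_board','panel','pencil','tape_measure','screw_tin','glue']:
        print(o,[(np.round(r['rect']).astype(int).tolist(),round(r['confidence'],2)) for r in nets.spot_in(o,p)])
E
cd pics; python3 -c "
import cv2,numpy as np
a=[cv2.imread(f'{n}0.png') for n in ('scene','side')];cv2.imwrite('w.png',cv2.resize(cv2.imread('wrist0.png'),(400,300)))"
```

```text
{'time_s': 0.0, 'joints': array([ 9.47561668e-01,  3.13474037e-01,  1.49848483e+00,  2.97179548e-05,
        1.33102826e+00, -2.23426213e-01]), 'dq': array([ 0.00042624, -0.00031323, -0.00056758, -0.00045125,  0.00103813,
        0.00090728]), 'tau': array([-8.83355351e-04, -4.12266290e+01, -2.59744048e+01, -2.22926606e-04,
        4.09379878e-03,  1.11414195e-06]), 'eef_pos': array([204.20147394, 483.35607393, 230.7048179 ]), 'ee_rot': array([-2.99581942e-04,  1.98578882e-01,  9.80084660e-01, -6.29760666e-04]), 'force': array([0.04305397, 0.75172209, 0.06762122]), 'wrist_torque': array([0.01379771, 0.00705543, 0.06035658]), 'grip_width': 1.0010419049078962} 18.700000000000003
scene ['fx', 'fy', 'cx', 'cy', 'view', 'shot'] 511.2844811264538 321.9566063197032 240.95354056486414 [[1275.77, 132.32, 1280.07], [-0.5, -0.09, -0.86]]
plate_large [([364, 193, 400, 227], 0.94), ([350, 230, 394, 256], 0.86), ([296, 327, 342, 366], 0.77), ([414, 196, 454, 225], 0.64)]
plate_medium [([402, 221, 441, 249], 0.74), ([349, 230, 394, 257], 0.32)]
plate_small [([305, 232, 336, 259], 0.81)]
rack_board 
[... 632 characters left out ...]
16, 364, 247], 0.79), ([267, 150, 305, 183], 0.45)]
rack_board [([253, 133, 395, 277], 0.8)]
panel [([216, 336, 394, 480], 0.72), ([288, 176, 336, 221], 0.62)]
pencil [([292, 431, 382, 480], 0.92)]
tape_measure [([224, 287, 259, 321], 0.87)]
screw_tin [([400, 294, 454, 348], 0.76)]
glue [([234, 113, 258, 176], 0.82)]
wrist ['fx', 'fy', 'cx', 'cy', 'view', 'shot'] 371.05449334722215 322.68554762651996 234.09039478984124 [[142.65, 510.18, 373.63], [0.26, -0.12, -0.96]]
plate_large [([204, 348, 302, 420], 0.59), ([99, 435, 131, 480], 0.57)]
plate_medium []
plate_small []
rack_board []
panel []
pencil []
tape_measure []
screw_tin [([399, 400, 434, 422], 0.74)]
glue [([396, 402, 436, 422], 0.68)]
```

View pics/scene0.png

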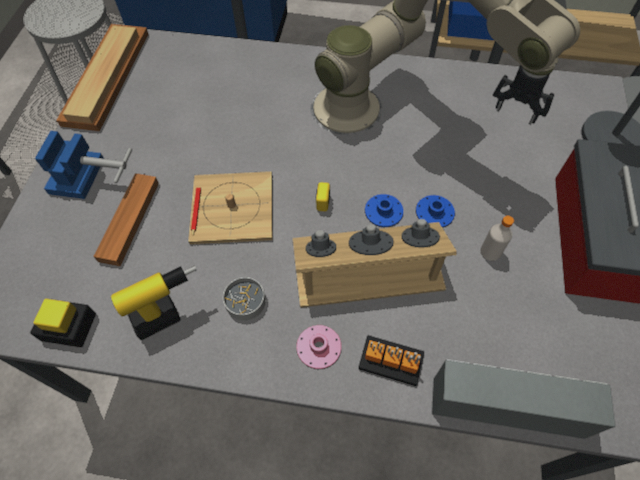

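View pics/side0.png

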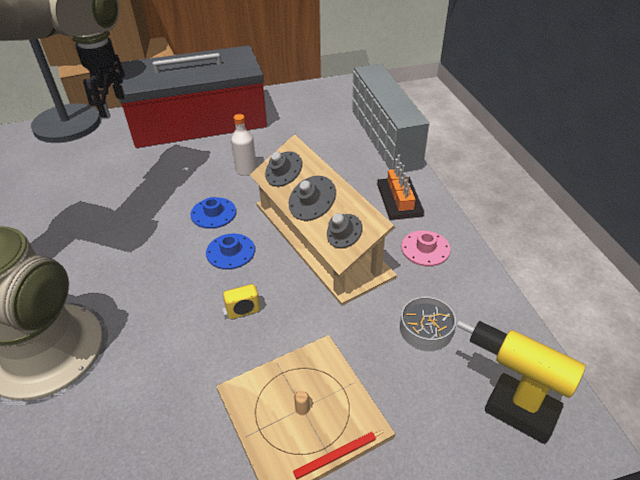

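The scene view shows three dark plates on the rack: small (321,243), middle (371,240) and right (420,233). In the side view they are at (345,230), (311,196) and (284,167). The middle one looks largest. The blue plates at (384,210) and (435,210) and the pink one at (319,345) are look-alikes. I'll confirm this in an enlarged crop.

```bash
python3 - <<'E'
import cv2,numpy as np
a=cv2.imread('pics/scene0.png')[205:315,285:465];b=cv2.imread('pics/side0.png')[130:300,240:400]
a=cv2.resize(a,None,fx=4.4,fy=4.4,interpolation=cv2.INTER_CUBIC)[:,:792]
cv2.imwrite('pics/c1.png',a[:600]);cv2.imwrite('pics/c2.png',cv2.resize(b,None,fx=3.5,fy=3.5,interpolation=cv2.INTER_CUBIC))
E
```

```text
(no output)
```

View pics/c1.png

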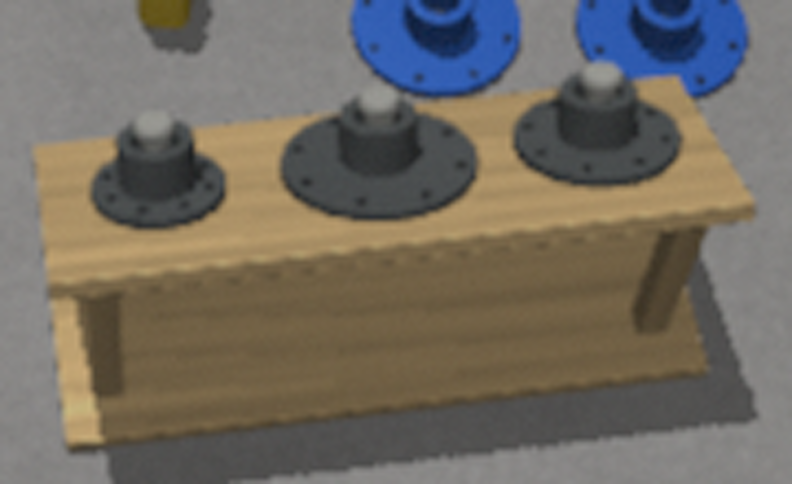

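View pics/c2.png

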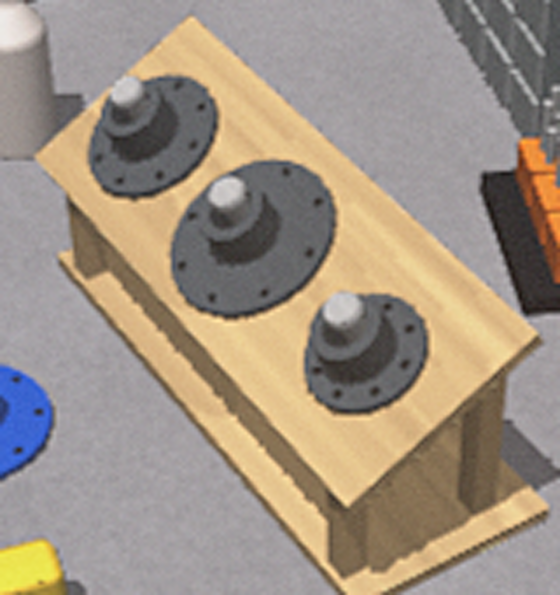

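The crop confirms that the middle plate (scene 371,240; side 311,196) is the dark one with the widest disc, so it is the target. Next I fit the rack pose from the board corners and peg heads in both views, then the panel.

```bash
cat >> h.py <<'E'
from scipy.optimize import least_squares
def rackR(yaw): return R.from_euler('z',yaw)*R.from_euler('y',-28,degrees=True)
E
python3 - <<'E'
from h import *
P={n:eyes.capture(n) for n in('scene','side')}
B=[[-75,-200,0],[-75,200,0],[75,200,0],[75,-200,0]]
H=[[0,-130,53],[0,0,53],[0,130,53]]
sc=lambda l:np.array(l)/4.4+[285,205]
sd=lambda l:np.array(l)/3.5+[240,130]
obs={'scene':sc([[38,148],[683,78],[755,208],[50,285],[155,126],[380,101],[602,76]]),
'side':sd([[348,500],[37,157],[192,17],[540,338],[342,308],[228,192],[127,92]])}
M=np.array(B+H,float)
def f(q): 
    W=rackR(q[2]).apply(M)+[q[0],q[1],140]
    return np.concatenate([(proj(P[n],W)-obs[n]).ravel() for n in P])
r=least_squares(f,[500,150,0.],loss='soft_l1');print('rack',r.x);print(np.round(f(r.x).reshape(2,-1,2),1).tolist())
# panel
po={'side':np.array([[330,337],[217,385],[394,433]])}
for n,uv in (('side',(303,393)),('scene',(230,197))): print(n,atz(P[n],uv,61))
print('tri',tri([ray(P['side'],(303,393)),ray(P['scene'],(230,197))]))
for uv in [(192,176),(271,172),(272,241),(189,243)]: print('sc',atz(P['scene'],uv,18))
for uv in po['side']: print('sd',atz(P['side'],uv,18))
a=P['scene']['frame'][160:255,180:285];b=P['side']['frame'][330:480,210:400]
a=cv2.resize(a,(420,380),interpolation=2);b=cv2.resize(b,(380,300),interpolation=2)
im=np.zeros((380,800,3),np.uint8);im[:,:420]=a;im[:300,420:]=b;cv2.imwrite('pics/pan.png',im[:,:,::-1])
E
```

```text
rack [6.10213917e+02 1.43692851e+02 2.79234629e-01]
[[[-1.2, -0.0], [-1.1, -0.1], [0.5, -0.0], [-0.7, 0.6], [-0.4, -0.7], [-0.2, -0.6], [0.1, -0.4]], [[-0.1, 1.5], [-0.2, -0.8], [0.6, -1.3], [-0.0, -2.0], [-0.0, -0.8], [-0.3, -0.9], [-0.0, -1.3]]]
side [ 469.06161077 -279.58994097   61.        ]
scene [ 465.55940381 -280.58465452   61.        ]
tri [ 468.10116124 -280.25985134   63.47570256]
sc [ 377.37605534 -431.6234039    18.        ]
sc [ 325.2191054  -192.30107468   18.        ]
sc [ 568.62801682 -137.81382909   18.        ]
sc [ 611.31840687 -371.60909214   18.        ]
sd [ 557.42397968 -148.57934936   18.        ]
sd [ 324.12592894 -192.51395144   18.        ]
sd [ 605.83709739 -375.16936733   18.        ]
```

View pics/pan.png

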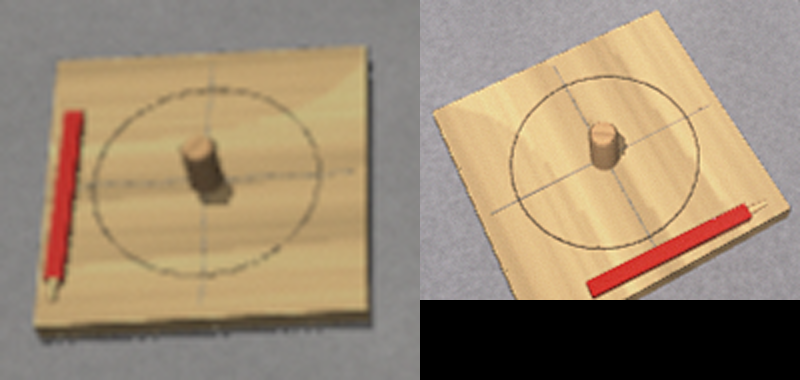

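The dowel is at about (467,-280), consistent in both views, and the rack fit has residuals of about 1 px: middle peg foot at (610,144,140), yaw 0.279. Now I move to above the peg, square to the board.

```bash
cat >> h.py <<'E'
FOOT=np.array([610.2,143.7,140]);YAW=.279
def rackT(x,y,z,FOOT=FOOT,YAW=YAW):
    "TCP pose at board point, tool square to the board"
    Rb=rackR(YAW);return FOOT+Rb.apply([x,y,z]),Rb*R.from_euler('y',180,degrees=True)
def cmd(pos,rt,s=None):
    s=s or telemetry.sense();r0=rot(s)
    d=r0.inv().apply(pos-s['eef_pos'])/120;w=(r0.inv()*rt).as_rotvec()/.5
    k=max(1,abs(d).max(),abs(w).max())
    print('t',round(s['time_s'],2),'row',np.round(d,3),np.round(w,3),'scale',round(k,2),'->',np.round(np.r_[d,w]/k,3))
E
python3 - <<'E'
from h import *
cmd(*rackT(-5,0,130))
E
```

```text
t 1.6 row [-3.793 -1.635 -0.176] [-0.332 -0.939 -1.33 ] scale 3.79 -> [-1.    -0.431 -0.046 -0.087 -0.248 -0.351]
```

Request:
drive_tool --series "-0.5 -0.22 -0.1 -0.05 -0.12 -0.18 1; -1 -0.43 -0.2 -0.09 -0.25 -0.35 1; -1 -0.43 -0.2 -0.09 -0.25 -0.35 1; -1 -0.43 -0.2 -0.09 -0.25 -0.35 1"

```text
time_s: 2.0
eef_pos: [296.8, 387.5, 256.3]
ee_rot: [0.066, 0.114, 0.991, 0.01]
force: [-0.3, 0.2, 0.2]
grip_width: 1.003
```

```bash
python3 - <<'E'
from h import *
cmd(*rackT(-5,0,130))
E
```

```text
t 2.0 row [-2.505 -1.66   0.302] [-0.243 -0.684 -0.987] scale 2.5 -> [-1.    -0.663  0.12  -0.097 -0.273 -0.394]
```

Request:
drive_tool --series "-0.4 -0.27 0.0 -0.05 -0.14 -0.2 1; -0.8 -0.54 0.0 -0.1 -0.27 -0.4 1; -1 -0.66 0.0 -0.1 -0.27 -0.4 1; -1 -0.66 0.0 -0.1 -0.27 -0.4 1"

```text
time_s: 2.4
eef_pos: [397.5, 280.4, 269.5]
ee_rot: [0.137, 0.015, 0.99, 0.02]
force: [-0.0, 1.9, 0.0]
grip_width: 0.999
```

```bash
python3 - <<'E'
from h import *
cmd(*rackT(-5,0,130))
E
```

```text
t 2.4 row [-1.208 -1.263  0.431] [-0.146 -0.411 -0.598] scale 1.26 -> [-0.957 -1.     0.342 -0.116 -0.325 -0.473]
```

Request:
drive_tool --series "-0.35 -0.35 0.1 -0.05 -0.14 -0.2 1; -0.7 -0.7 0.2 -0.1 -0.28 -0.4 1; -0.95 -1 0.34 -0.15 -0.41 -0.6 1; -0.95 -1 0.34 -0.15 -0.41 -0.6 1; -0.95 -1 0.34 -0.15 -0.41 -0.6 1; -0.95 -1 0.34 -0.15 -0.41 -0.6 1"

```text
time_s: 3.0
eef_pos: [515.2, 158.1, 255.5]
ee_rot: [0.239, -0.135, 0.961, 0.035]
force: [0.6, 0.2, 0.0]
grip_width: 0.999
```

```bash
python3 - <<'E'
from h import *
cmd(*rackT(-5,0,130))
p=eyes.capture('wrist');save(p,'wr1')
print([(np.round(r['rect'],1),round(r['confidence'],2)) for r in nets.spot_in('plate_large',p)])
Rb=rackR(YAW)
for q in ([0,0,53],[-5,0,38],[-5,0,8]):print(q,proj(p,FOOT+Rb.apply(q)))
E
```

```text
t 3.0 row [-0.15  -0.334  0.107] [ 0.005 -0.003 -0.002] scale 1 -> [-0.15  -0.334  0.107  0.005 -0.003 -0.002]
[(array([328.9,   0. , 415.3,  15.5]), 0.93), (array([195.2, 166.3, 346.2, 308.8]), 0.81), (array([494.3,   0. , 629. ,  43.8]), 0.66)]
[0, 0, 53] [[262.59791508 271.54601276]]
[-5, 0, 38] [[265.58653637 257.12110707]]
[-5, 0, 8] [[271.22248343 244.59791886]]
```

View pics/wr1.png

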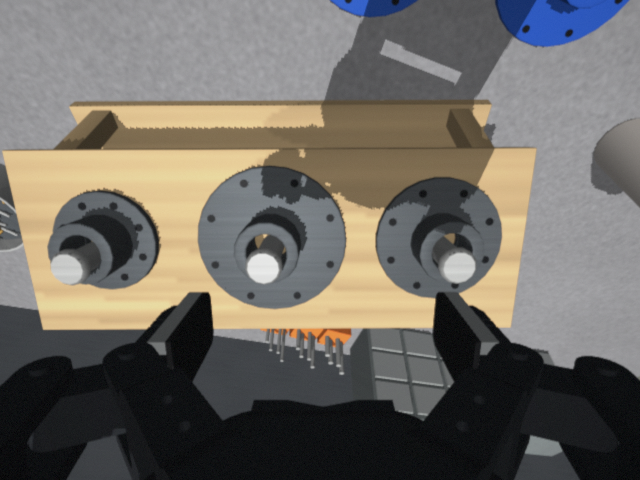

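The wrist view shows the middle plate's disc centred at (271,237) and its peg head at (263,266). The fit predicted those about 7 px lower, so the real plate sits a few mm down-slope. I'll refit with this view.

```bash
python3 - <<'E'
from h import *
p=eyes.capture('wrist')
M=np.array([[-75,-200,0],[-75,200,0],[75,200,0],[75,-200,0],[0,0,53],[-5,0,8],[0,-130,53],[0,130,53]],float)
# image left = ? check
for m in M: print(m,proj(p,FOOT+rackR(YAW).apply(m)).round())
obs=np.array([[5,150],[536,149],[512,327],[42,329],[263,267],[271.5,237],[69,268],[460,266]])
pr=proj(p,FOOT+rackR(YAW).apply(M))
if abs(pr[0,0]-5)>200: obs=obs[[1,0,3,2,4,5,7,6]]
for fr in (0,1):
    def f(q):
        return np.r_[((proj(p,rackR(q[2]).apply(M)+q[[0,1,3]])-obs).ravel()),(q[3]-140)/(1.5 if fr else .01)]
    r=least_squares(f,[610,144,.279,140],loss='soft_l1');print(r.x.round(3),f(r.x).round(1).tolist())
    print('shift in board axes',rackR(YAW).inv().apply(r.x[[0,1,3]]-FOOT))
E
```

```text
[ -75. -200.    0.] [[  1. 151.]]
[-75. 200.   0.] [[533. 152.]]
[ 75. 200.   0.] [[506. 330.]]
[  75. -200.    0.] [[ 41. 330.]]
[ 0.  0. 53.] [[261. 271.]]
[-5.  0.  8.] [[270. 244.]]
[   0. -130.   53.] [[ 66. 271.]]
[  0. 130.  53.] [[455. 271.]]
[6.06536e+02 1.45020e+02 2.87000e-01 1.40000e+02] [-2.8, -0.6, 2.0, -2.2, -0.4, 0.3, 1.5, -0.0, 0.4, 0.7, 0.6, 4.1, -1.5, 0.4, -0.3, 0.9, -0.0]
shift in board axes [-2.78890863  2.27812947  1.48254648]
[6.07312e+02 1.45186e+02 2.87000e-01 1.39025e+02] [-1.4, -0.4, 1.0, -1.9, -1.2, -0.1, 2.5, -0.5, 0.6, 0.3, 0.7, 3.9, -0.3, 0.1, -1.0, 0.6, -0.7]
shift in board axes [-2.54795472  2.22386728  0.25012549]
```

```bash
sed -i 's/^FOOT=.*/FOOT=np.array([607,145.1,139.6]);YAW=.285/' h.py; python3 - <<'E'
from h import *
cmd(*rackT(-6,0,70))
cmd(*rackT(-6,0,12))
E
```

```text
t 3.15 row [-0.117 -0.33   0.605] [ 0.001 -0.    -0.006] scale 1 -> [-0.117 -0.33   0.605  0.001 -0.    -0.006]
t 3.15 row [-0.117 -0.33   1.088] [ 0.001 -0.    -0.006] scale 1.09 -> [-0.108 -0.304  1.     0.001 -0.    -0.006]
```

Request:
drive_tool --series "-0.117 -0.33 0 0 0 -0.006 1; -0.117 -0.33 0.3 0 0 -0.006 1; -0.117 -0.33 0.6 0 0 -0.006 1; -0.117 -0.33 0.6 0 0 -0.006 1; -0.117 -0.33 0.6 0 0 -0.006 1"

```text
time_s: 3.65
eef_pos: [569.6, 135.4, 199.7]
ee_rot: [0.239, -0.139, 0.96, 0.035]
force: [0.4, -0.3, -0.3]
grip_width: 0.999
```

```bash
python3 - <<'E'
from h import *
p=eyes.capture('wrist');save(p,'wr2')
cmd(*rackT(-6,0,12))
Rb=rackR(YAW)
for q in ([0,0,53],[-5,0,38],[-5,0,8],[-5,23,38],[-5,-23,38]):print(q,proj(p,FOOT+Rb.apply(q)).round(1))
E
```

```text
t 3.7 row [ 0.008 -0.008  0.5  ] [0.002 0.003 0.003] scale 1 -> [ 0.008 -0.008  0.5    0.002  0.003  0.003]
[0, 0, 53] [[320.3 293. ]]
[-5, 0, 38] [[320.5 271.4]]
[-5, 0, 8] [[320.7 252.6]]
[-5, 23, 38] [[366.1 271.5]]
[-5, -23, 38] [[274.8 271.3]]
```

View pics/wr2.png

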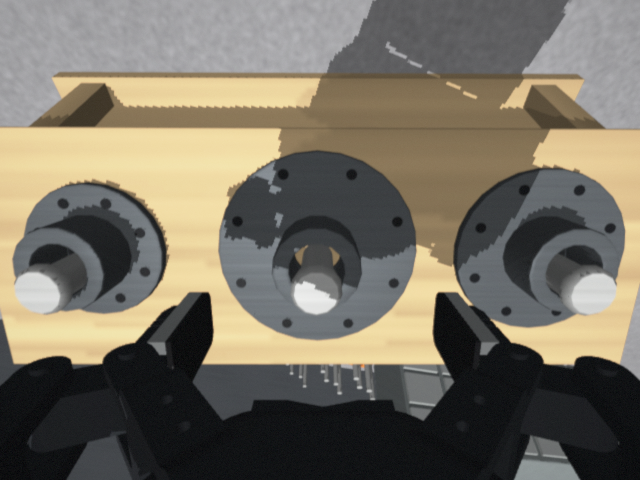

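```bash
python3 - <<'E'
from h import *
p=eyes.capture('wrist');Rb=rackR(YAW)
g=cv2.cvtColor(p['frame'],cv2.COLOR_RGB2HSV)
print('col 430 board edges sat', [i for i in range(1,400) if (g[i,430,1]>70)!=(g[i-1,430,1]>70)], 'row245',[i for i in range(150,480) if (g[200,i,1]>70)!=(g[200,i-1,1]>70)],'col318',[i for i in range(100,400) if (g[i,318,1]>70)!=(g[i-1,318,1]>70)])
t=np.linspace(0,6.283,90)
cyl=lambda r,z0,z1:np.r_[tuple(np.c_[r*np.cos(t),r*np.sin(t),0*t+z] for z in(z0,z1))]
def ext(c,M): u=proj(p,FOOT+Rb.apply(M+c));return np.r_[u.min(0),u.max(0)].round(1)
print('disc',ext([-5,0,0],cyl(58,0,8)),'hub',ext([-5,0,0],cyl(23,38,38)),'head',ext([0,0,0],cyl(12.5,46,51)))
print('board mid edges',proj(p,FOOT+Rb.apply([[-75,75,0],[75,75,0]])))
E
```

```text
col 430 board edges sat [73, 362] row245 [230, 406, 476] col318 [149, 338, 361]
disc [221.7 148.3 421.  339. ] hub [275.6 225.3 366.6 310.7] head [294.7 260.8 347.3 312.9]
board mid edges [[457.006916   126.35434616]
 [434.47991099 362.17614852]]
```

The outlines match along the slope to 1-2 px: disc rows 150-338 against a predicted 148-339, and the board edges are equal. Sideways the hub sits about 2.2 mm toward -y. I'll correct that, descend and grip.

Request:
drive_tool --series "0.004 -0.026 0.1 0 0 0 1; 0.004 -0.026 0.3 0 0 0 1; 0.004 -0.026 0.45 0 0 0 1; 0.004 -0.026 0.5 0 0 0 1; 0.004 -0.026 0.5 0 0 0 1; 0.004 -0.026 0.5 0 0 0 1"

```text
time_s: 4.35
eef_pos: [597.9, 139.8, 149.0]
ee_rot: [0.241, -0.138, 0.96, 0.034]
force: [0.1, -0.0, 0.3]
grip_width: 1.0
```

```bash
sed -i 's/^FOOT=.*/FOOT=np.array([607.6,143.0,139.6]);YAW=.285/' h.py; python3 - <<'E'
from h import *
s=telemetry.sense();print(rackR(YAW).inv().apply(s['eef_pos']-FOOT),s['force'],s['grip_width'])
cmd(*rackT(-6,0,12))
E
```

```text
[-4.63577202 -0.34586988 13.09071715] [ 0.13347699 -0.02371999  0.29377257] 0.9996856762792775
t 4.35 row [0.011 0.003 0.009] [0.    0.008 0.003] scale 1 -> [0.011 0.003 0.009 0.    0.008 0.003]
```

Request:
drive_tool --series "0 0 0 0 0 0 0.6; 0 0 0 0 0 0 0.4; 0 0 0 0 0 0 0.4; 0 0 0 0 0 0 0.4; 0 0 0 0 0 0 0.4; 0 0 0 0 0 0 0.4" --newtons 40

```text
time_s: 4.95
eef_pos: [597.8, 139.9, 149.8]
ee_rot: [0.242, -0.139, 0.96, 0.034]
force: [-5.8, -1.3, 6.0]
grip_width: 0.529
```

```bash
python3 - <<'E'
from h import *
s=telemetry.sense();Rb=rackR(YAW);print(Rb.inv().apply(s['eef_pos']-FOOT),Rb.inv().apply(s['force']),Rb.inv().apply(s['wrist_torque']),s['grip_width'])
E
```

```text
[-4.29478261 -0.23270984 13.88060644] [-2.39299789  0.42200644  8.08050327] [ 0.13759559  0.61647559 -0.00497712] 0.5293977560427677
```

Request:
drive_tool --series "0 0 -0.008 0 0 0 0.4; -0.021 0 -0.008 0 0 0 0.4; -0.042 0 -0.008 0 0 0 0.4; -0.042 0 -0.008 0 0 0 0.4; -0.042 0 -0.008 0 0 0 0.4" --newtons 80

```text
time_s: 5.45
eef_pos: [601.4, 141.1, 152.5]
ee_rot: [0.241, -0.139, 0.96, 0.035]
force: [-0.7, 0.6, -6.7]
grip_width: 0.514
```

```bash
cat > st.py <<'E'
from h import *
s=telemetry.sense();Rb=rackR(YAW);print(s['time_s'],Rb.inv().apply(s['eef_pos']-FOOT).round(2),'F',Rb.inv().apply(s['force']).round(1),'T',Rb.inv().apply(s['wrist_torque']).round(2),s['grip_width'])
E
python3 st.py
```

```text
5.45 [ 0.31 -0.12 14.49] F [-3.6  0.8 -5.7] T [ 0.06  0.76 -0.01] 0.5144262118978755
```

The plate is held: wrist load is about 6.7 N straight down, so nothing is binding. Drawing it off along the peg.

Request:
drive_tool --series "0 0 -0.04 0 0 0 0.4; 0 0 -0.08 0 0 0 0.4; 0 0 -0.12 0 0 0 0.4; 0 0 -0.12 0 0 0 0.4"

```text
time_s: 5.85
eef_pos: [594.9, 139.1, 166.2]
ee_rot: [0.242, -0.139, 0.96, 0.034]
force: [-0.2, 0.2, -6.6]
grip_width: 0.511
```

```bash
python3 st.py
```

```text
5.85 [ 0.79 -0.18 29.73] F [-3.2  0.3 -5.8] T [ 0.01  0.83 -0.01] 0.5107219822724259
```

Still free with the head now inside the bore. Continuing in steps.

Request:
drive_tool --series "0 0 -0.1 0 0 0 0.4; 0 0 -0.2 0 0 0 0.4; 0 0 -0.3 0 0 0 0.4; 0 0 -0.4 0 0 0 0.4; 0 0 -0.5 0 0 0 0.4; 0 0 -0.5 0 0 0 0.4"

```text
time_s: 6.45
eef_pos: [567.8, 130.9, 221.2]
ee_rot: [0.243, -0.139, 0.959, 0.034]
force: [-0.5, -0.5, -7.1]
grip_width: 0.515
```

```bash
python3 st.py; python3 - <<'E'
from h import *
for n in('wrist','scene'):
    p=eyes.capture(n);save(p,n+'3')
E
```

```text
6.45 [ 1.57 -0.37 91.63] F [-3.9 -0.3 -6. ] T [-0.02  0.8  -0.01] 0.5145578784634073
```

View pics/wrist3.png

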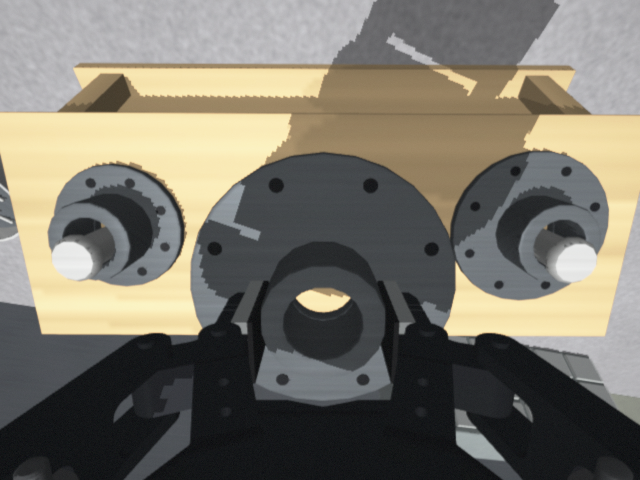

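The plate is off the peg and held, with the peg clear. The other two still hang at (85,225) and (550,230). Rising first, then levelling out and carrying it to the dowel.

```bash
cat >> h.py <<'E'
def down(a): return R.from_matrix(np.array([[-np.cos(a),-np.sin(a),0],[-np.sin(a),np.cos(a),0],[0,0,-1]]).T)
E
python3 - <<'E'
from h import *
print(telemetry.sense()['joints'].round(2))
cmd(np.array([530,110,270]),down(.28))
E
```

```text
[-0.04  0.21  1.74  0.23  0.73 -2.04]
t 6.55 row [ 0.107 -0.08  -0.539] [0.001 0.988 0.013] scale 1 -> [ 0.107 -0.08  -0.539  0.001  0.988  0.013]
```

Request:
drive_tool --series "0.05 -0.04 -0.25 0 0.2 0 0.4; 0.1 -0.08 -0.54 0 0.45 0 0.4; 0.1 -0.08 -0.54 0 0.7 0 0.4; 0.1 -0.08 -0.54 0 0.98 0 0.4; 0.1 -0.08 -0.54 0 0.98 0 0.4"

```text
time_s: 7.05
eef_pos: [532.3, 110.6, 269.0]
ee_rot: [0.001, -0.143, 0.99, -0.0]
force: [-0.5, -0.3, -7.6]
grip_width: 0.515
```

```bash
python3 - <<'E'
from h import *
print(telemetry.sense()['joints'].round(2))
cmd(np.array([467,-280,200]),down(-.4))
E
```

```text
[-0.01  0.33  1.38 -0.    1.43 -1.87]
t 7.05 row [ 1.444 -2.967  0.575] [0.    0.003 1.374] scale 2.97 -> [ 0.487 -1.     0.194  0.     0.001  0.463]
```

Request:
drive_tool --series "0.2 -0.4 0.05 0 0 0.2 0.4; 0.4 -0.8 0.1 0 0 0.4 0.4; 0.49 -1 0.15 0 0 0.46 0.4; 0.49 -1 0.15 0 0 0.46 0.4"

```text
time_s: 7.45
eef_pos: [509.2, -24.6, 249.6]
ee_rot: [0.002, -0.026, 1.0, -0.0]
force: [-0.6, 0.5, -6.2]
grip_width: 0.516
```

```bash
python3 - <<'E'
from h import *
cmd(np.array([467,-280,200]),down(-.4))
E
```

```text
t 7.45 row [ 0.463 -2.107  0.413] [0.    0.007 0.904] scale 2.11 -> [ 0.219 -1.     0.196  0.     0.003  0.429]
```

Request:
drive_tool --series "0.1 -0.4 0.1 0 0 0.2 0.4; 0.2 -0.8 0.2 0 0 0.4 0.4; 0.22 -1 0.2 0 0 0.43 0.4; 0.22 -1 0.2 0 0 0.43 0.4"

```text
time_s: 7.85
eef_pos: [488.8, -148.6, 224.9]
ee_rot: [0.003, 0.083, 0.997, -0.001]
force: [0.5, 0.6, -6.8]
grip_width: 0.514
```

```bash
python3 - <<'E'
from h import *
cmd(np.array([467,-280,190]),down(-.4))
E
```

```text
t 7.85 row [-0.002 -1.11   0.291] [0.    0.013 0.466] scale 1.11 -> [-0.001 -1.     0.262  0.     0.011  0.42 ]
```

Stopping short, with the dowel on the open side of the plate, so the wrist camera sees dowel and hub together.

```bash
python3 - <<'E'
from h import *
cmd(np.array([577,-327,180]),down(-.4))
E
```

```text
t 7.85 row [-0.97  -1.343  0.381] [0.    0.013 0.466] scale 1.34 -> [-0.722 -1.     0.283  0.     0.009  0.347]
```

Request:
drive_tool --series "-0.3 -0.35 0.1 0 0 0.15 0.4; -0.5 -0.7 0.2 0 0 0.3 0.4; -0.8 -1 0.36 0 0 0.46 0.4; -0.8 -1 0.36 0 0 0.46 0.4; -0.8 -1 0.36 0 0.012 0.46 0.4; -0.8 -1 0.36 0 0.012 0.46 0.4"

```text
time_s: 8.45
eef_pos: [564.0, -281.8, 182.3]
ee_rot: [0.001, 0.197, 0.98, 0.0]
force: [-0.5, 0.1, -7.0]
grip_width: 0.515
```

```bash
python3 - <<'E'
from h import *
s=telemetry.sense();print(s['joints'].round(2),s['eef_pos'].round(1))
p=eyes.capture('wrist');save(p,'wr4')
print('dowel pred',proj(p,[[467,-280,61],[467,-280,18]]))
E
```

```text
[-0.65  0.58  1.22  0.    1.34 -1.82] [ 564.  -281.8  182.3]
dowel pred [[268.80019721  94.74738124]
 [276.53502624  99.83831111]]
```

View pics/wr4.png

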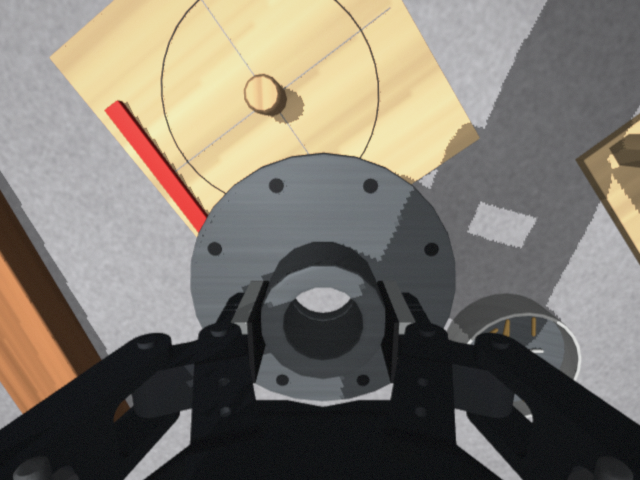

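```bash
python3 - <<'E'
from h import *
im=cv2.imread('pics/wr4.png')
a=cv2.resize(im[65:125,230:310],(800,600),interpolation=cv2.INTER_CUBIC)[:, :400*2]
a=cv2.resize(a,(400,300));b=cv2.resize(im[140:420,180:465],(400,393))
o=np.zeros((393,800,3),np.uint8);o[:300,:400]=a;o[:,400:]=b;cv2.imwrite('pics/wr4c.png',o)
p=eyes.capture('wrist');s=telemetry.sense();r=rot(s);T=s['eef_pos']
t=np.linspace(0,6.283,90)
cyl=lambda r,z0,z1:np.r_[tuple(np.c_[r*np.cos(t),r*np.sin(t),0*t+z] for z in(z0,z1))]
def ext(W): u=proj(p,W);return np.r_[u.min(0),u.max(0)].round(1)
D=np.array([467,-280,0])
print('top21',ext(D+cyl(10.5,61,61)),'body',ext(D+cyl(13,57,57)),'base',ext(D+cyl(13,18,18)))
# plate in tool frame: plate z = -tool z, back at tool z=+13.9
pl=lambda M:T+r.apply(M*[1,1,-1]+[0,0,13.9])
print('disc',ext(pl(cyl(58,0,8))),'hubtop',ext(pl(cyl(23,38,38))),'bore top',ext(pl(cyl(14,38,38))),'bore bot',ext(pl(cyl(14,0,0))))
E
```

```text
top21 [253.1  77.9 284.5 111.3] body [250.5  74.7 288.8 115.4] base [259.9  82.  293.2 117.3]
disc [187.2 154.  456.6 404.6] hubtop [256.7 266.4 386.5 382.8] bore top [282.1 291.  361.1 361.7] bore bot [291.  255.3 352.8 312.6]
```

View pics/wr4c.png

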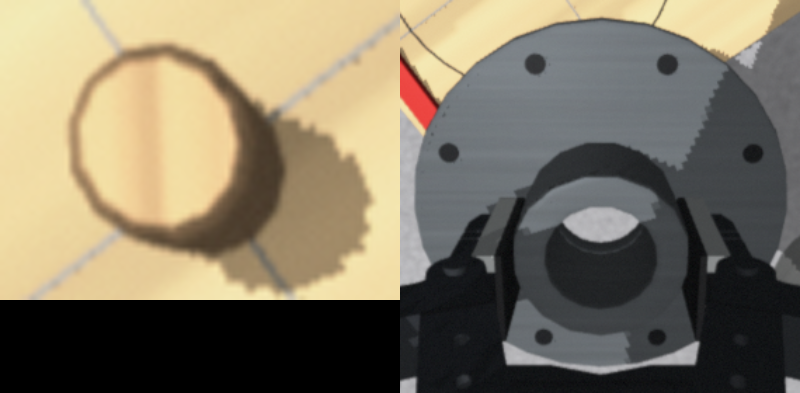

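Measured in the crop: dowel top face centred at (261.5,93.2) against a predicted (268.8,94.6), and hub centre at (323.4,~322). That puts the dowel at about (464.5,-284.7) relative to the held bore. This agrees with the scene and side estimates to about 4-5 mm. Moving above it.

```bash
python3 - <<'E'
from h import *
cmd(np.array([464.5,-284.7,100]),down(-.4))
E
```

```text
t 8.55 row [ 0.757 -0.342  0.691] [0.001 0.004 0.009] scale 1 -> [ 0.757 -0.342  0.691  0.001  0.004  0.009]
```

Request:
drive_tool --series "0.3 -0.15 0.1 0 0 0 0.4; 0.6 -0.3 0.3 0 0.004 0.009 0.4; 0.757 -0.342 0.5 0 0.004 0.009 0.4; 0.757 -0.342 0.65 0 0.004 0.009 0.4; 0.757 -0.342 0.69 0 0.004 0.009 0.4; 0.757 -0.342 0.69 0 0.004 0.009 0.4"

```text
time_s: 9.15
eef_pos: [464.9, -284.2, 100.8]
ee_rot: [0.001, 0.198, 0.98, -0.0]
force: [-0.3, 0.7, -7.2]
grip_width: 0.512
```

```bash
python3 - <<'E'
from h import *
s=telemetry.sense();print(s['force'].round(1),s['wrist_torque'].round(2))
cmd(np.array([464.5,-284.7,78]),down(-.4))
E
```

```text
[-0.3  0.7 -7.2] [-0.04 -0.03 -0.03]
t 9.15 row [ 0.002 -0.005  0.19 ] [0.    0.002 0.001] scale 1 -> [ 0.002 -0.005  0.19   0.     0.002  0.001]
```

Request:
drive_tool --series "0.002 -0.005 0.1 0 0 0 0.4; 0.002 -0.005 0.19 0 0 0 0.4; 0.002 -0.005 0.2 0 0 0 0.4; 0.002 -0.005 0.21 0 0 0 0.4; 0.002 -0.005 0.22 0 0 0 0.4; 0.002 -0.005 0.23 0 0 0 0.4; 0.002 -0.005 0.23 0 0 0 0.4"

```text
time_s: 9.85
eef_pos: [464.5, -284.7, 73.2]
ee_rot: [0.001, 0.198, 0.98, -0.0]
force: [0.5, 0.0, -6.8]
grip_width: 0.517
```

```bash
cat > st2.py <<'E'
from h import *
s=telemetry.sense();r=rot(s);print(s['time_s'],s['eef_pos'].round(2),'Ftool',r.inv().apply(s['force']).round(1),'Ttool',r.inv().apply(s['wrist_torque']).round(2))
E
python3 st2.py
```

```text
9.85 [ 464.48 -284.74   73.22] Ftool [-0.4  0.2  6.8] Ttool [-0.02 -0.03 -0.04]
```

Request:
drive_tool --series "0 0 0.01 0 0 0 0.4; 0 0 0.02 0 0 0 0.4; 0 0 0.03 0 0 0 0.4; 0 0 0.04 0 0 0 0.4; 0 0 0.04 0 0 0 0.4"

```text
time_s: 10.35
eef_pos: [464.4, -284.7, 68.2]
ee_rot: [0.001, 0.198, 0.98, -0.0]
force: [0.2, -0.4, -7.7]
grip_width: 0.519
```

```bash
python3 st2.py
```

```text
10.35 [ 464.42 -284.68   68.23] Ftool [-0.3 -0.3  7.7] Ttool [ 0.03 -0.03  0.01]
```

No contact although the back is past the taper, so the bore should be on the dowel. Continuing down.

Request:
drive_tool --series "0 0 0.02 0 0 0 0.4; 0 0 0.04 0 0 0 0.4; 0 0 0.06 0 0 0 0.4; 0 0 0.08 0 0 0 0.4; 0 0 0.1 0 0 0 0.4; 0 0 0.12 0 0 0 0.4; 0 0 0.12 0 0 0 0.4"

```text
time_s: 11.05
eef_pos: [464.3, -284.5, 53.5]
ee_rot: [0.0, 0.198, 0.98, 0.0]
force: [0.6, 1.1, -7.4]
grip_width: 0.514
```

```bash
python3 st2.py; python3 - <<'E'
from h import *
a=eyes.capture('wrist');b=eyes.capture('side')
o=np.zeros((400,800,3),np.uint8);o[:300,:400]=cv2.resize(a['frame'],(400,300))
o[:,400:]=cv2.resize(b['frame'][280:480,220:420],(400,400),interpolation=2)
cv2.imwrite('pics/pl5.png',o[:,:,::-1])
E
```

```text
11.05 [ 464.28 -284.55   53.45] Ftool [-0.2  1.2  7.4] Ttool [-0.03  0.    0.  ]
```

View pics/pl5.png

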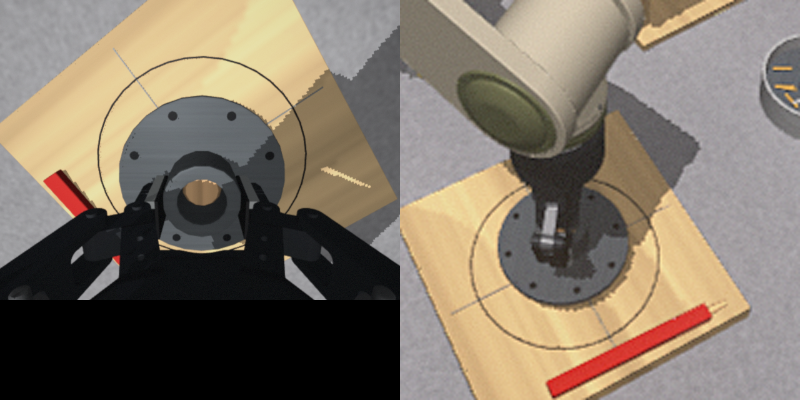

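The dowel shows inside the bore (202,192 in the left half), and the disc is centred in the drawn circle. Lowering on to the panel.

Request:
drive_tool --series "0 0 0.03 0 0 0 0.4; 0 0 0.06 0 0 0 0.4; 0 0 0.09 0 0 0 0.4; 0 0 0.12 0 0 0 0.4; 0 0 0.14 0 0 0 0.4; 0 0 0.15 0 0 0 0.4; 0 0 0.16 0 0 0 0.4; 0 0 0.16 0 0 0 0.4"

```text
time_s: 11.95
eef_pos: [464.5, -284.7, 34.5]
ee_rot: [0.0, 0.198, 0.98, 0.0]
force: [0.1, -0.9, -8.4]
grip_width: 0.514
```

```bash
python3 st2.py
```

```text
11.95 [ 464.45 -284.69   34.53] Ftool [-0.4 -0.8  8.4] Ttool [-0.07  0.02  0.04]
```

Request:
drive_tool --series "0 0 0.006 0 0 0 0.4; 0 0 0.012 0 0 0 0.4; 0 0 0.018 0 0 0 0.4; 0 0 0.018 0 0 0 0.4"

```text
time_s: 12.35
eef_pos: [464.4, -284.7, 32.3]
ee_rot: [0.0, 0.198, 0.98, 0.0]
force: [0.1, -0.4, -7.3]
grip_width: 0.514
```

```bash
python3 st2.py
```

```text
12.35 [ 464.4  -284.66   32.3 ] Ftool [-0.3 -0.3  7.3] Ttool [ 0.01 -0.05  0.01]
```

Request:
drive_tool --series "0 0 0.005 0 0 0 0.4; 0 0 0.01 0 0 0 0.4; 0 0 0.014 0 0 0 0.4; 0 0 0.014 0 0 0 0.4"

```text
time_s: 12.75
eef_pos: [464.4, -284.7, 31.3]
ee_rot: [0.0, 0.198, 0.98, -0.0]
force: [-4.5, 2.7, 5.7]
grip_width: 0.513
```

```bash
python3 st2.py
```

```text
12.75 [ 464.43 -284.69   31.31] Ftool [ 5.2  0.8 -5.7] Ttool [-0.23  0.76  0.01]
```

The plate has contacted along its +x (tool) edge, as the torque shows, so it is tilted by a degree or less. I'll tip the tool slightly and lower to lay it flat while still holding.

Request:
drive_tool --series "0 0 0.002 0 0.01 0 0.4; 0 0 0.004 0 0.02 0 0.4; 0 0 0.006 0 0.03 0 0.4; 0 0 0.006 0 0.03 0 0.4"

```text
time_s: 13.15
eef_pos: [464.4, -284.8, 31.3]
ee_rot: [-0.007, 0.198, 0.98, 0.001]
force: [-5.6, 3.6, 9.2]
grip_width: 0.515
```

```bash
python3 st2.py
```

```text
13.15 [ 464.45 -284.76   31.3 ] Ftool [ 6.7  1.1 -9.1] Ttool [-0.2   0.93 -0.03]
```

Working out the lever: the sensor's moment reference sits about 0.25 m back, as the earlier sloped hold showed. That puts the contact on the -x edge, so the tilt has to go the other way.

Request:
drive_tool --series "0 0 0 0 -0.02 0 0.4; 0 0 0 0 -0.04 0 0.4; 0 0 0 0 -0.06 0 0.4; 0 0 0 0 -0.06 0 0.4"

```text
time_s: 13.55
eef_pos: [464.7, -285.0, 31.4]
ee_rot: [0.008, 0.198, 0.98, -0.002]
force: [2.4, -0.7, -2.3]
grip_width: 0.512
```

```bash
python3 st2.py
```

```text
13.55 [ 464.73 -284.99   31.4 ] Ftool [-2.5  0.3  2.3] Ttool [-0.18 -0.2   0.11]
```

Request:
drive_tool --series "0 0 0 0 0.015 0 0.4; 0 0 0.003 0 0.015 0 0.4; 0 0 0.006 0 0.015 0 0.4; 0 0 0.006 0 0.015 0 0.4"

```text
time_s: 13.95
eef_pos: [464.7, -285.0, 31.3]
ee_rot: [0.004, 0.198, 0.98, -0.001]
force: [-4.0, 2.7, 7.6]
grip_width: 0.512
```

```bash
python3 st2.py
```

```text
13.95 [ 464.66 -284.98   31.31] Ftool [ 4.7  0.9 -7.7] Ttool [-0.32  0.77  0.08]
```

The contact centre is now 27 mm off the axis, well inside the 58 mm disc radius, with about 15 N of support and no further sinking. The plate lies flat on the panel, so I release it.

Request:
drive_tool --series "0 0 0 0 0 0 0.6; 0 0 0 0 0 0 0.8; 0 0 0 0 0 0 1; 0 0 0 0 0 0 1; 0 0 0 0 0 0 1; 0 0 0 0 0 0 1; 0 0 0 0 0 0 1"

```text
time_s: 14.65
eef_pos: [464.7, -285.0, 31.3]
ee_rot: [0.004, 0.198, 0.98, -0.001]
force: [0.1, -0.3, 0.2]
grip_width: 0.997
```

```bash
python3 st2.py
```

```text
14.65 [ 464.69 -285.     31.32] Ftool [-0.2 -0.3 -0.2] Ttool [-0.06  0.01  0.02]
```

Released with zero force left on the wrist. Retreating straight up, then one last look.

Request:
drive_tool --series "0 0 -0.15 0 0 0 1; 0 0 -0.4 0 0 0 1; 0 0 -0.7 0 0 0 1; 0 0 -1 0 0 0 1; 0 0 -1 0 0 0 1; 0 0 -1 0 0 0 1"

```text
time_s: 15.25
eef_pos: [463.7, -284.5, 151.5]
ee_rot: [0.005, 0.198, 0.98, -0.001]
force: [0.0, -1.0, -0.3]
grip_width: 1.0
```

Request:
drive_tool --series "0.3 0 -0.3 0 0 0 1; 0.6 0 -0.6 0 0 0 1; 0.6 0 -0.6 0 0 0 1; 0.6 0 -0.6 0 0 0 1"

```text
time_s: 15.65
eef_pos: [396.5, -256.1, 222.3]
ee_rot: [0.005, 0.199, 0.98, -0.001]
force: [-0.2, -0.3, -0.3]
grip_width: 1.001
```

```bash
python3 st2.py; python3 - <<'E'
from h import *
a=eyes.capture('scene');b=eyes.capture('side');w=eyes.capture('wrist')
o=np.zeros((600,800,3),np.uint8)
o[:300,:400]=cv2.resize(a['frame'][150:330,180:420],(400,300),interpolation=2)
o[300:,:400]=cv2.resize(w['frame'],(400,300))
o[:600,400:]=cv2.resize(b['frame'][130:480,215:448],(400,600),interpolation=2)
cv2.imwrite('pics/end.png',o[:,:,::-1])
E
```

```text
15.65 [ 396.48 -256.13  222.28] Ftool [ 0.  -0.4  0.3] Ttool [ 0.05 -0.01 -0.04]
```

View pics/end.png

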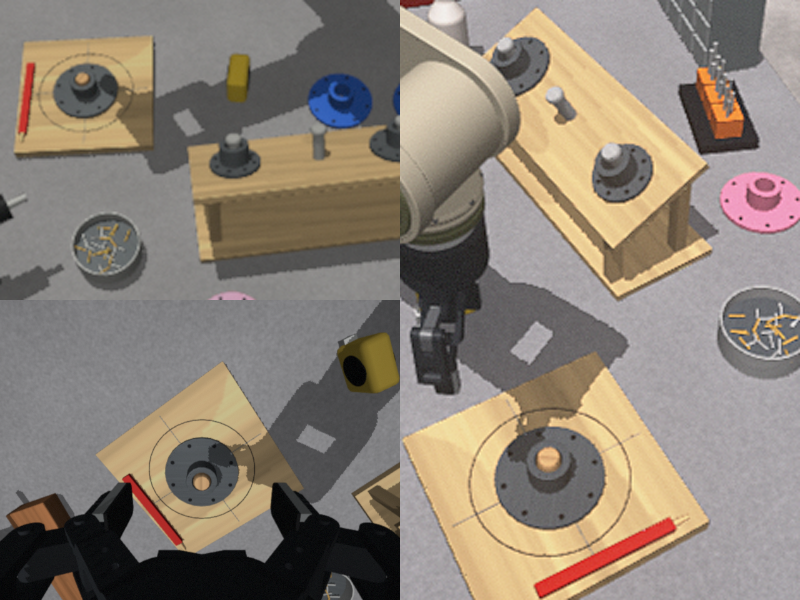

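The final picture shows the plate flat and hub up on the dowel (side half 550,465), the middle peg bare, the other two plates hanging, and the pencil, tape and tin in place. Handing in.

```bash
python3 -c "
from rig import ctrl;print(ctrl.finish_job())"
```

```text
the job is handed in; nothing more can be done
None
```

The largest faceplate is off the middle peg and lies flat, hub up, over the dowel on the panel. I handed the job in at about 16 s of the 54 s allowed; no verdict is reported.

- **Taking it off:** I gripped the hub, lifted the plate about 5 mm up the slope and drew it off along the peg. Nothing bound; the wrist felt only the plate's weight of about 7 N.
- **Placing it:** The bore went over the dowel without any contact to feel for. The plate first touched the panel on one edge, and my first tilt correction went the wrong way. I reversed it, and the plate lay flat with about 15 N of support while still held. Only then did I let go, and the wrist force dropped to about zero.
- **Last checks:** The final pictures show the plate centred in the drawn circle with the dowel in its bore. The middle peg is bare and the other two plates still hang. The pencil, tape measure and screw tin are where they were. The glue bottle stands in place but is only partly in the last crop.
- **Disagreements:** My first fit of the rack was about 3 mm off, and my first dowel position about 5 mm off, from what the wrist camera showed up close. I used the wrist camera's values both times. No final check failed.

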